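# Clamp a turntable bearing spindle in the V-block fixture

## Task

Take the flanged bearing spindle from the wooden rest and lower it gently into the two V-blocks of the bench fixture, plain end towards the stop screw but a little short of it, and press it lightly home in the Vs before you let go. Then slide it along the Vs until its end bears gently on the stop screw, and close the toggle clamp fully, so that it is left held down in both Vs and against the stop. Do not drop, knock or force the ground spindle, and leave the other loose things where they are.

Things in the scene. Friction and masses are not known exactly. Their poses are not given: they have to be found in the camera images.
- spindle: flanged turntable bearing spindle, about 0.4 kg: bright ground journal 20 mm dia x 156 mm, at one end a 44 mm dia x 10 mm flange and beyond it a thin 7 mm x 18 mm nose, the other end plain. Origin on the axis at mid-journal; y along the axis towards the plain end (78 mm away; flange face at y = -78 mm). At first it lies in a notch of the wooden rest, axis 45 mm above the bench
- fixture: bench fixture, fixed: aluminium plate 84 x 268 x 12 mm carrying two V-blocks, then a stop screw, then a toggle clamp. Origin on the bench under the midpoint between the Vs; y along the V axis towards stop and clamp, z up. Plate spans y -84 to 184 mm
- vees: the pair of steel 90-degree V-blocks, each 60 mm wide, 20 mm long, at y = -64 to -44 and 44 to 64 mm of the fixture, so 88 mm of free space between them. V apex 48 mm, tops 66 mm above the bench; V mouth 36 mm wide. Frame as the fixture's
- seat (a point): point on the axis that the seated 20 mm journal takes, midway between the Vs, 62 mm above the bench; y along the V axis towards the stop, z up
- stop: steel stop post 30 x 12 x 64 mm with the dark 10 mm dia stop screw through it on the V axis. Origin at the foot of the post's V-side face, on the plate, 94 mm in y from the fixture origin; same axes. The screw is set by hand and its end not measured: it is somewhere 6 to 24 mm out of the post (70 to 88 mm in y from the fixture origin), so find it by feel, slowly: all is rigid steel
- clamp_tip: black rubber tip, 18 mm dia, sprung, under the end of the clamp arm. Closed, it presses with about 6 N on the spindle above the V next to the stop (fixture y about 56 mm), drawing it up to 0.5 mm towards the stop. Open, arm and tip stand up, up to 185 mm high, at y 70 to 130 mm of the fixture. Origin at the centre of its pressing face
- clamp_handle (a joint): angle of the toggle clamp's handle, rad: 0 open (handle up at 57 degrees), 0.98 dead centre, 1.0 fully closed (handle level, pointing along +y of the fixture). It stays where left, takes about 2 N at its end to move, some 5 N as the tip is squeezed, and locks past dead centre; the arm swings down with it
- handle_end (a point): point on the axis of the clamp handle's 16 mm dia rubber grip, 105 mm from the handle pivot, 20 mm from the free end. Pivot at y = 163 mm, z = 96 mm of the fixture, hinge line along the fixture's x. Pushed on its upper side it swings outward (+y) and down until level, z = 96 mm. The grip begins 37 mm from the pivot
- rest: wooden rest, fixed, 190 x 118 mm: base board 10 mm and two rails (86 mm free between them, 52 mm high) with notches 25 mm wide, 100 mm apart, in which the spindle and a slim shaft lie side by side, either way round. Origin on the bench under its middle; y along the notched parts
- slim_shaft: plain slim shaft 14 mm dia x 140 mm without flange, in the other notch of the rest; not wanted, leave it. Origin at its middle
- puck: round black record weight, 68 mm dia, 38 mm high; bystander. Origin under its middle
- oil: small white oil bottle, 40 mm dia, 95 mm high; bystander. Origin under its middle
- driver: screwdriver lying on the bench; bystander. Origin under its middle
Things that resemble listed ones, but are neither listed nor needed, are in the scene too. Leave any black or turquoise look-alike of the spindle alone.

How it is judged:
By the outcome, as a careful person would: the job done as asked, in the order asked, and still so for the second after the job is handed in, with the robot touching nothing.
It also fails if it takes over 64 s, if anything falls off the work surface, if the arm or the gripper's body presses on something with over 40 N, if the wrist force passes 120 N, or if a joint passes its speed limit or range.

## Robot

A 7-joint arm with a two-finger parallel gripper is mounted at the origin on the work surface. World frame = base frame: x ahead of the robot, y to its left, z up, the work surface at z = 0. Lengths are in m, angles in degrees, forces in N, time in s.
With the tool pointing down it reaches from about 0.425 to 0.875 m from the base axis. Payload 4.7 kg.
Tool frame: the origin (TCP) lies at the very end of the fingers, on their centre line; the grasp point (between the pads) lies env.grip_point_offset behind it (env.grip_point_offset is the distance from the TCP to the grasp point, in m); z points along the fingers, y is the direction in which the jaws open and shut (so a half turn about z gives the same grasp; the last joint's range is limited). The gripper opens to 87 mm and grips with 3 to 60 N. Pads are 19 mm wide; open, the fingers measure 117 mm over their backs; the gripper's body (75 mm by 190 mm) begins 51 mm behind the grasp point.
Start: joints at [75.923, 18.392, -4.016, 83.108, 1.295, 78.541, -3.26], TCP at [0.167, -0.628, 0.223] pointing down, gripper open.
Joint ranges: [-163.93, 163.93], [-17.29, 119.83], [-79.2, 71.16], [3.27, 140.29], [-89.18, 269.18], [5.43, 117.66], [-154.24, 154.24]. Speed limits (degrees/s): [147.25, 147.25, 180, 180, 180, 180, 180].

## Interface

Orientations are given as [roll, pitch, yaw] about the fixed x, y, z axes, in that order (R = Rz(yaw) Ry(pitch) Rx(roll)).
In Python, from cell import env gives the robot as it stands.
- The arm moves only by the tool send_rows, never from a script. Its argument "plan" is a list of rows, each a list of 7 numbers: the finger opening in mm, from 0 to 87, then the shift along the tool's x, y, z in mm, then the turn, a rotation vector about the tool's x, y, z in rad. A call has 1 to 12 rows; each row shifts and turns the commanded pose from where the row before left it, along the tool's axes as they then stand; what a row does not reach is not made up. A row lasts 1/10 s, in which the tool goes at most 50 mm and 8.59 degrees, less where a joint would pass 70% of its speed; a pose out of reach is approached as far as the arm can. A call is refused whole if a number of a shift passes 50 or a number of a turn 0.15, either way. A call with a gripper value outside its range is refused whole. The fingers move at their own pace and stop on an object; "grip_force" is the grip in N (left out, the last holds). Time passes only in rows, so rows that do not move let the fingers close. It gives the time, the measured TCP pose, the force and the opening at its end, in the units of the state.
- env.get_obs(): the state, without advancing time (a new reading comes with each control period).
- env.read_camera(name): name is "scene" or "top"; returns the picture (400x640x3 uint8, red, green, blue); there is no depth.
- env.get_calibration(name): a dict with "fx", "fy", "cx", "cy" (pixels), "extrinsics" (4x4, takes a point from camera to world coordinates). Camera axes: x right, y down, z forward; pixel columns grow to the right and rows downward; lengths in m; the calibration is good to about 2 mm. A picture is of the moment at which its call begins. get_calibration takes no time and is no camera call.
- env.sign_off(): hands the job in, once; it reports no verdict.
Trained networks look in the newest picture that a camera, given by its name, has taken for a name from the list of things; names that differ only in an ending like _2 or _b are one class to them, and where a whole thing is asked for, a point or a joint stands for the part that bears it (a point fixed in the world has none). Each returns a list of dicts, best first, with "confidence" (0 to 1); they miss things now and then, are a little off and sometimes report something else, mostly with a low value. They report only what shows in the picture. A call takes as long as a camera call. They do not tell look-alikes from the thing itself.
- env.regions_of(camera, query): "region" (400x640 bool, what is visible of it) and "rect" ([left, top, right, bottom] in pixels, round what is visible of it).
The state is a dict: "time_s": time; "qpos": joint angles; "joint_velocities": joint speeds; "effort": joint torques, N m; "tool_pos": TCP position; "tool_rot": TCP orientation; "force": force on the tool from outside, world axes, zero at the start; "wrist_torque": the same for the moment, N m; "grip_width": finger opening in m.
Only numpy, scipy, OpenCV 4.12 (cv2) and the standard library are available. Lean on these libraries where they do the work, as an engineer would, in place of code of your own. Each camera call takes 0.05 s, during which the arm holds its last target. There are 200 camera calls.

## Working session

There is one attempt and no reset: what is moved stays moved. The work goes in short steps, Python scripts to look and compute and a tool call to move; the robot and the scene stay as the last step left them, time stands still between calls to the robot, and variables do not carry over. Pictures are saved under pics/ and viewed, about 8 in all and at most 12, crops included, and the job is handed in when it is done.

Besides the shell and the picture viewer there is one more tool, called after "Emit:" as name(argument=value, ...) on one line, values as JSON. send_rows: Moves the arm, as the interface text tells. Its arguments: {"type":"object","properties":{"plan":{"type":"array"},"grip_force":{"type":"number"}},"required":["plan"]}

```bash
ls; mkdir -p pics
python3 - <<'E'
from cell import env
import cv2,numpy as np
o=env.get_obs(); print({k:np.round(v,3) for k,v in o.items()}, env.grip_point_offset)
for c in("scene","top"):
    im=env.read_camera(c); cv2.imwrite(f"pics/{c}0.png",im[:,:,::-1]); k=env.get_calibration(c); print(c,{a:np.round(b,3) for a,b in k.items()})
    for q in("spindle","fixture","vees","stop","rest","slim_shaft","clamp_handle","clamp_tip"):
        for r in env.regions_of(c,q)[:4]: print(c,q,round(r["confidence"],2),r["rect"],r["region"].sum())
E
```

```text
pics
{'time_s': np.float64(0.0), 'qpos': array([75.922, 18.441, -4.016, 83.175,  1.295, 78.541, -3.259]), 'joint_velocities': array([-0.   , -0.082, -0.061, -0.036, -0.129, -0.045,  0.069]), 'effort': array([ 0.0000e+00, -4.9129e+01, -4.0400e-01, -3.1252e+01, -6.4000e-02,
        4.4000e-02,  0.0000e+00]), 'tool_pos': array([ 0.167, -0.628,  0.221]), 'tool_rot': array([-1.79888e+02,  6.00000e-03,  1.48890e+01]), 'force': array([-0.034, -0.244, -0.843]), 'wrist_torque': array([ 0.008,  0.014, -0.057]), 'grip_width': np.float64(0.087)} 0.0187
scene {'fx': np.float64(388.297), 'fy': np.float64(388.297), 'cx': np.float64(315.617), 'cy': np.float64(205.26), 'extrinsics': array([[-0.057,  0.824, -0.563,  1.037],
       [ 0.998,  0.047, -0.032, -0.046],
       [ 0.   , -0.564, -0.826,  0.92 ],
       [ 0.   ,  0.   ,  0.   ,  1.   ]])}
scene spindle 0.92 [182.8, 295.7, 240.3, 360.1] 726
scene spindle 0.81 [214.7, 237.3, 282.3, 259.5] 533
scene spindle 0.71 [247.5, 140.3, 288.3, 177.9] 329
scene spindle 0.68 [167.6, 175.3, 212.6, 222.6] 545
scene fixture 0.87 [321.5, 205.5, 471.7, 263.9] 376
[... 456 characters left out ...]
2, -0.98 ,  0.197,  0.324],
       [-1.   , -0.   , -0.011, -0.054],
       [ 0.011, -0.197, -0.98 ,  1.114],
       [ 0.   ,  0.   ,  0.   ,  1.   ]])}
top spindle 0.89 [363.8, 272.1, 395.6, 327.0] 377
top spindle 0.71 [429.8, 217.6, 456.1, 274.0] 408
top spindle 0.69 [344.3, 180.8, 402.4, 201.0] 423
top spindle 0.68 [371.3, 106.9, 408.2, 155.2] 419
top fixture 0.72 [186.7, 194.2, 311.3, 227.7] 2522
top vees 0.85 [258.0, 193.2, 307.4, 224.1] 342
top stop 0.48 [244.0, 203.9, 254.5, 214.3] 106
top stop 0.17 [230.5, 130.9, 244.5, 150.2] 215
top rest 0.88 [345.2, 170.6, 401.9, 243.5] 2053
top slim_shaft 0.55 [354.4, 215.4, 401.3, 228.6] 236
top clamp_handle 0.54 [192.4, 187.0, 227.8, 205.5] 207
```

Run:
```python
import cv2,numpy as np
a=cv2.imread("pics/scene0.png")[120:380,150:490]; b=cv2.imread("pics/top0.png")[90:340,170:470]
cv2.imwrite("pics/a.png",cv2.resize(a,None,fx=2.3,fy=2.3,interpolation=3)); cv2.imwrite("pics/b.png",cv2.resize(b,None,fx=2.4,fy=2.4,interpolation=3))
```

```text
(no output)
```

View pics/a.png

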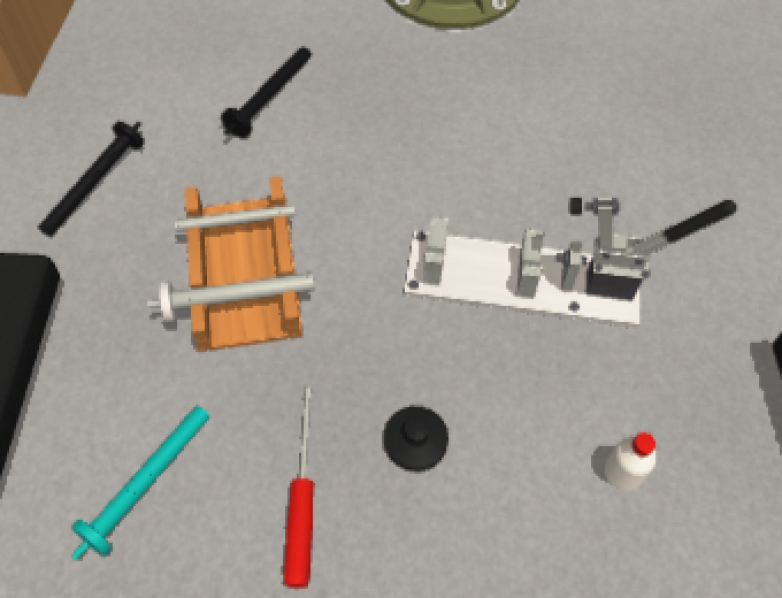

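View pics/b.png

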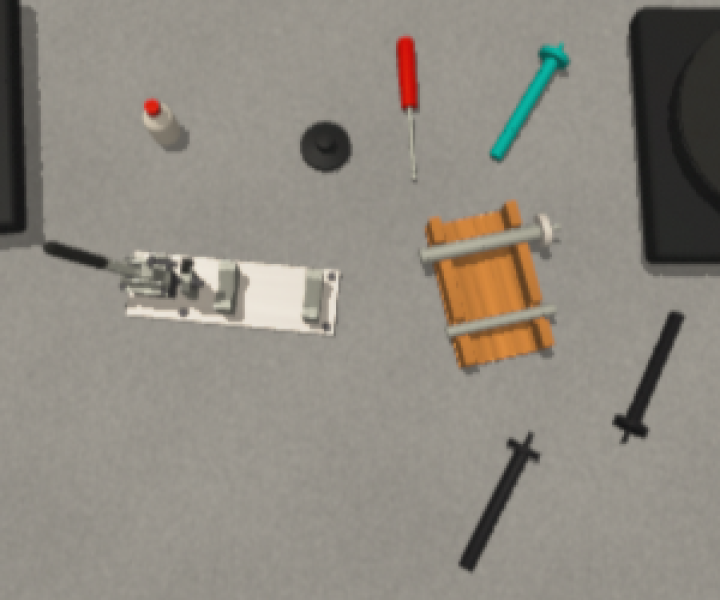

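Two images viewed. The bright spindle lies in the rest with its flange towards world -y, at about (344–402, 181–201) in top. The fixture's stop and clamp end points to world +y. The turquoise and black copies lie loose on the bench. Next I'll measure the poses.

```bash
cat > h.py <<'E'
import numpy as np, cv2
from cell import env
def cal(c):
    k=env.get_calibration(c); return k,np.array([[k["fx"],0,k["cx"]],[0,k["fy"],k["cy"]],[0,0,1.]]),np.asarray(k["extrinsics"])
def proj(c,P):
    k,K,E=cal(c); p=(np.atleast_2d(P)-E[:3,3])@E[:3,:3]@K.T; return p[:,:2]/p[:,2:]
def back(c,uv,z):
    k,K,E=cal(c); uv=np.atleast_2d(uv); d=np.c_[uv,np.ones(len(uv))]@np.linalg.inv(K).T@E[:3,:3].T
    return E[:3,3]+d*((z-E[2,3])/d[:,2])[:,None]
def pose(p,L):  # p=x,y,yaw(rad), local points
    c,s=np.cos(p[2]),np.sin(p[2]); L=np.atleast_2d(L); return L@np.array([[c,s,0],[-s,c,0],[0,0,1]])+[p[0],p[1],0]
E
python3 - <<'E'
from h import *
from scipy.optimize import minimize
from scipy.ndimage import map_coordinates
# spindle
for c,i in(("top",None),("scene",None)):
    env.read_camera(c)
    for r in env.regions_of(c,"spindle"):
        v,u=np.nonzero(r["region"]); P=back(c,np.c_[u,v],.045)[:,:2]; m=P.mean(0)
        w,V=np.linalg.eigh(np.cov((P-m).T)); d=V[:,1]*np.sign(V[1,1]); t=(P-m)@d; s=(P-m)@[d[1],-d[0]]
        mid=m+d*(t.max()+t.min())/2; j=(t>-.02)&(t<.05)
        a=np.polyfit(t[j],s[j],1)
        print(c,round(r["confidence"],2),"extent",t.min()-.0,t.max(),"mid",mid,"origin(end-78)",m+d*(t.max()-.078),"ang",np.degrees(np.arctan2(d[1],d[0])),"fit",a)
# fixture edge fit
g={}
for c in("top","scene"):
    I=cv2.cvtColor(cv2.imread(f"pics/{c}0.png"),6).astype(float); I=cv2.GaussianBlur(I,(0,0),1.); g[c]=np.hypot(cv2.Sobel(I,6,1,0),cv2.Sobel(I,6,0,1))
def seg(a,b,n=80): return np.array(a)+np.linspace(0,1,n)[:,None]*(np.array(b)-a)
z=.012; x=.042
edges=[seg([-x,-.084,z],[x,-.084,z]),seg([-x,-.084,z],[-x,.184,z]),seg([x,-.084,z],[x,.184,z]),seg([-x,.184,z],[x,.184,z])]
for y in(-.064,-.044,.044,.064):
    for s in(-1,1): edges.append(seg([s*.030,y,.066],[s*.018,y,.066],15))
L=np.vstack(edges)
def cost(p,cs): return -sum(map_coordinates(g[c],proj(c,pose(p,L))[:,::-1].T,order=1).mean() for c in cs)
C=back("top",[[311.7,201.7],[309.6,229.2],[222.5,221.7],[225.4,195]],.012); print("corners",C.round(3))
e0=(C[0]+C[1])/2; e1=(C[2]+C[3])/2; d=e1-e0; d/=np.linalg.norm(d); o=e0+d*.084; p0=[o[0],o[1],np.arctan2(-d[0],d[1])]
print("p0",p0)
for cs in(("top",),("scene",),("top","scene")):
    best=min((minimize(cost,np.array(p0)+np.array([a,b,t]),args=(cs,),method="Nelder-Mead",options=dict(initial_simplex=np.array(p0)+np.array([a,b,t])+np.vstack([np.zeros(3),np.diag([.003,.003,.02])]))) for a in(-.004,0,.004) for b in(-.004,0,.004) for t in(-.03,0,.03)),key=lambda r:r.fun)
    print(cs,best.x.round(4),np.degrees(best.x[2]),best.fun)
E
```

```text
top 0.8 extent -0.08277581824458023 0.09945503259573182 mid [ 0.76539967 -0.29400717] origin(end-78) [ 0.75418654 -0.28720423] ang 148.755076860575 fit [1.37580247e-02 4.85578992e-05]
top 0.77 extent -0.09069569010375071 0.08702202171135165 mid [ 0.25790295 -0.23670729] origin(end-78) [ 0.24834305 -0.23155722] ang 151.68793513571683 fit [-0.00723576 -0.0002322 ]
top 0.66 extent -0.09330847910289065 0.07367199585447358 mid [ 0.40684218 -0.43188502] origin(end-78) [ 0.40193407 -0.4294247 ] ang 153.3765332742061 fit [-0.01273026 -0.00020435]
top 0.29 extent -0.14910964760918283 0.22787909259399627 mid [0.51950443 0.14295467] origin(end-78) [0.53667957 0.25210604] ang 81.05773866752581 fit [-0.05911328 -0.00246604]
scene 0.88 extent -0.08365982745493324 0.08960957705970034 mid [ 0.57674661 -0.23559992] origin(end-78) [ 0.57489023 -0.22716713] ang 102.41498834007645 fit [0.00958789 0.00023237]
scene 0.69 extent -0.07579885299782839 0.0952584531595759 mid [ 0.27950448 -0.23519436] origin(end-78) [ 0.27294575 -0.23149792] ang 150.5948633090857 fit [-0.00819198  0.00012627]
scene 0.66 extent
[... 645 characters left out ...]
ent call last):
  File "<stdin>", line 28, in <module>
  File "<stdin>", line 28, in <genexpr>
    res = _minimize_neldermead(fun, x0, args, callback, bounds=bounds,
                               **options)
    fxe = func(xe)
    fx = function(np.copy(x), *(wrapper_args + args))
  File "<stdin>", line 23, in cost
  File "<stdin>", line 23, in <genexpr>
  File "h.py", line 6, in proj
    k,K,E=cal(c); p=(np.atleast_2d(P)-E[:3,3])@E[:3,:3]@K.T; return p[:,:2]/p[:,2:]
          ~~~^^^
  File "h.py", line 4, in cal
    k=env.get_calibration(c); return k,np.array([[k["fx"],0,k["cx"]],[0,k["fy"],k["cy"]],[0,0,1.]]),np.asarray(k["extrinsics"])
ValueError: time passes only in moves, steps and waits
```

```bash
sed -i 's/^def cal/import functools\n@functools.lru_cache\ndef cal/' h.py
cat > fit.py <<'E'
from h import *
from scipy.optimize import minimize
from scipy.ndimage import map_coordinates
g={}
for c in("top","scene"):
    I=cv2.cvtColor(cv2.imread(f"pics/{c}0.png"),6).astype(float); I=cv2.GaussianBlur(I,(0,0),1.); g[c]=np.hypot(cv2.Sobel(I,6,1,0),cv2.Sobel(I,6,0,1))
def seg(a,b,n=80): return np.array(a)+np.linspace(0,1,n)[:,None]*(np.array(b)-a)
z=.012; x=.042
edges=[seg([-x,-.084,z],[x,-.084,z]),seg([-x,-.084,z],[-x,.184,z]),seg([x,-.084,z],[x,.184,z]),seg([-x,.184,z],[x,.184,z])]
for y in(-.064,-.044,.044,.064):
    for s in(-1,1): edges.append(seg([s*.030,y,.066],[s*.018,y,.066],15))
LF=np.vstack(edges)
def fixpts(p,c): return pose(p,LF)
def spin(p,c):
    E=cal(c)[2]; A=pose(p,np.vstack([seg([0,-.078,.045],[0,.078,.045]) ])); d=np.array([-np.sin(p[2]),np.cos(p[2]),0])
    n=np.cross(d,A-E[:3,3]); n/=np.linalg.norm(n,axis=1)[:,None]
    n2=np.cross(n,d)
    th=np.linspace(0,2*np.pi,40)[:,None]; ex=np.array([d[1],-d[0],0]); 
    disc=lambda y,r: pose(p,[[0,y,.045]])+r*(np.cos(th)*ex+np.sin(th)*np.array([0,0,1]))
    return np.vstack([A+n*.01,A-n*.01,disc(-.078,.022),disc(-.088,.022),disc(.078,.01)])
def run(name,f,p0):
    for cs in(("top",),("scene",),("top","scene")):
        cost=lambda p:-sum(map_coordinates(g[c],proj(c,f(p,c))[:,::-1].T,order=1).mean() for c in cs)
        rs=[]
        for a in(-.004,0,.004):
          for b in(-.004,0,.004):
            for t in(-.03,0,.03):
              q=np.array(p0)+[a,b,t]; rs.append(minimize(cost,q,method="Nelder-Mead",options=dict(initial_simplex=q+np.vstack([np.zeros(3),np.diag([.003,.003,.02])]))))
        r=min(rs,key=lambda r:r.fun); print(name,cs,r.x.round(4),np.degrees(r.x[2]).round(2),round(r.fun,1))
    return r.x
F=run("fix",fixpts,[.5094,.0389,-.085]); S=run("spindle",spin,[.575,-.227,np.radians(12.4)])
for c in g:
    im=cv2.imread(f"pics/{c}0.png"); 
    o=(210,185) if c=="top" else (180,190)
    big=cv2.resize(im[o[1]:o[1]+75,o[0]-30:o[0]+200] if c=="top" else im[o[1]:o[1]+90,o[0]+30:o[0]+300],None,fx=3.4 if c=="top" else 2.9,fy=3.4 if c=="top" else 2.9,interpolation=3)
    k=3.4 if c=="top" else 2.9; off=(o[0]-30,o[1]) if c=="top" else (o[0]+30,o[1])
    for P,col in((fixpts(F,c),(0,0,255)),(spin(S,c),(255,0,0))):
        for u,v in proj(c,P): cv2.circle(big,(int((u-off[0]+.5)*k),int((v-off[1]+.5)*k)),0,col,-1)
    g[c]=big
w=max(b.shape[1] for b in g.values())
cv2.imwrite("pics/ov.png",np.vstack([cv2.copyMakeBorder(b,0,0,0,w-b.shape[1],0) for b in g.values()]))
E
python3 fit.py
```

```text
fix ('top',) [ 0.5097  0.0412 -0.0972] -5.57 -134.6
fix ('scene',) [ 0.5137  0.0398 -0.0937] -5.37 -136.8
fix ('top', 'scene') [ 0.5121  0.0406 -0.0938] -5.37 -258.5
spindle ('top',) [ 0.5756 -0.2341  0.2028] 11.62 -97.2
spindle ('scene',) [ 0.5757 -0.2328  0.2011] 11.52 -118.7
spindle ('top', 'scene') [ 0.5756 -0.2335  0.1995] 11.43 -215.4
```

View pics/ov.png

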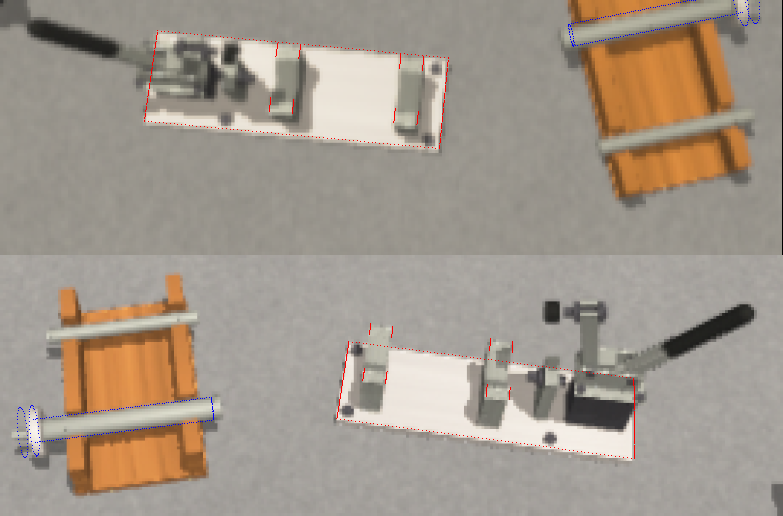

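Third image: the overlay shows the plate and V fits are good, but the spindle really sits about 4–5 mm further along its axis than fitted, with origin near (0.575, -0.229). I'll write a small row planner next.

```bash
cat > plan.py <<'E'
import sys,numpy as np,json
from scipy.spatial.transform import Rotation as R
from cell import env
# args: x y z yaw n open   (goal, tool down)
x,y,z,yaw,n,op=map(float,sys.argv[1:7]); n=int(n)
o=env.get_obs(); p=np.array(o["tool_pos"]); r=R.from_euler("xyz",o["tool_rot"],degrees=True)
if len(sys.argv)>7: p=np.array(list(map(float,sys.argv[7:10]))); r=R.from_euler("xyz",[180,0,float(sys.argv[10])],degrees=True)
G=R.from_euler("xyz",[180,0,yaw],degrees=True); w=((r.inv()*G).as_rotvec()/n).round(4); s=(np.array([x,y,z])-p)/n*1000
out=[]
for i in range(n):
    out.append([op]+[float(v) for v in r.inv().apply(s).round(1)]+[float(v) for v in w]); r=r*R.from_rotvec(w)
print(json.dumps(out))
E
python3 plan.py .5774 -.2408 .16 101.43 12 60 .167 -.628 .223 14.9
```

```text
[[60.0, 41.3, -22.4, 5.2, -0.0, 0.0, -0.1259], [60.0, 43.8, -17.0, 5.2, -0.0, 0.0, -0.1259], [60.0, 45.6, -11.4, 5.2, -0.0, 0.0, -0.1259], [60.0, 46.7, -5.6, 5.2, -0.0, 0.0, -0.1259], [60.0, 47.0, 0.3, 5.2, -0.0, 0.0, -0.1259], [60.0, 46.6, 6.2, 5.2, -0.0, 0.0, -0.1259], [60.0, 45.4, 12.0, 5.2, -0.0, 0.0, -0.1259], [60.0, 43.6, 17.7, 5.2, -0.0, 0.0, -0.1259], [60.0, 41.0, 23.0, 5.2, -0.0, 0.0, -0.1259], [60.0, 37.8, 28.0, 5.2, -0.0, 0.0, -0.1259], [60.0, 34.0, 32.5, 5.2, -0.0, 0.0, -0.1259], [60.0, 29.6, 36.5, 5.2, -0.0, 0.0, -0.1259]]
```

Emit:
send_rows(plan=[[60, 41.3, -22.4, 5, 0, 0, -0.126], [60, 43.8, -17, 5, 0, 0, -0.126], [60, 45.6, -11.4, 5, 0, 0, -0.126], [60, 46.7, -5.6, 5, 0, 0, -0.126], [60, 47, 0.3, 5, 0, 0, -0.126], [60, 46.6, 6.2, 5, 0, 0, -0.126], [60, 45.4, 12, 5, 0, 0, -0.126], [60, 43.6, 17.7, 5, 0, 0, -0.126], [60, 41, 23, 5, 0, 0, -0.126], [60, 37.8, 28, 5, 0, 0, -0.126], [60, 34, 32.5, 5, 0, 0, -0.126], [60, 29.6, 36.5, 5, 0, 0, -0.126]], grip_force=25)

```text
time_s: 2.3
tool_pos: [0.5783, -0.2397, 0.1627]
tool_rot: [180.0, 0.0, 101.8]
force: [-0.1, 0.2, -0.0]
grip_width: 0.0598
```

```bash
python3 plan.py .5774 -.2408 .10 101.43 4 60; python3 -c "
from h import *
o=env.get_obs();print(o['tool_pos'],o['tool_rot'],o['force'],o['qpos'])
c='scene';im=env.read_camera(c)
x=cv2.resize(im[190:310,180:330,::-1],None,fx=4,fy=4,interpolation=3);cv2.imwrite('pics/d.png',x)"
```

```text
[[60.0, -0.2, -0.3, 15.7, 0.0001, 0.0002, 0.0016], [60.0, -0.2, -0.3, 15.7, 0.0001, 0.0002, 0.0016], [60.0, -0.2, -0.3, 15.7, 0.0001, 0.0002, 0.0016], [60.0, -0.2, -0.3, 15.7, 0.0001, 0.0002, 0.0016]]
[ 0.57827353 -0.23973759  0.16266407] [1.79979947e+02 4.26401535e-02 1.01785796e+02] [-0.06783168  0.1719865  -0.03476799] [ 45.54426133  20.31421294 -31.72639859  90.40584274  11.07275464
  72.39110898  23.8439409 ]
```

Emit:
send_rows(plan=[[60, -0.8, -1, 23, 0, 0, 0.006], [60, 0, 0, 23, 0, 0, 0], [60, 0, 0, 23, 0, 0, 0], [60, 0, 0, 23, 0, 0, 0], [60, 0, 0, 22, 0, 0, 0], [60, 0, 0, 12, 0, 0, 0], [60, 0, 0, 10, 0, 0, 0], [45, 0, 0, 0, 0, 0, 0], [34, 0, 0, 0, 0, 0, 0], [30, 0, 0, 0, 0, 0, 0]])

```text
time_s: 3.35
tool_pos: [0.5771, -0.2422, 0.0278]
tool_rot: [179.9, 0.1, 101.2]
force: [0.1, -0.5, -0.8]
grip_width: 0.0437
```

```bash
python3 -c "
from h import *
o=env.get_obs();print(o['tool_pos'],o['tool_rot'],o['force'],o['grip_width'])
a=env.read_camera('scene')[200:290,190:310,::-1];b=env.read_camera('top')[150:240,330:450,::-1]
cv2.imwrite('pics/d.png',np.hstack([cv2.resize(x,None,fx=3.3,fy=3.3,interpolation=3) for x in (a,b)]))"
```

```text
[ 0.57713942 -0.24224639  0.02778456] [1.79906823e+02 7.60812137e-02 1.01167769e+02] [ 0.11874987 -0.5465536  -0.83216951] 0.043672195938513715
```

View pics/d.png

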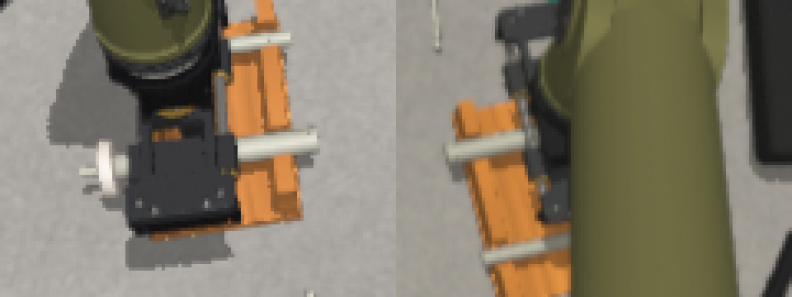

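Fourth image: the gripper straddles the bright journal between the rails, with the flange clear on the left. Closing now.

Emit:
send_rows(plan=[[32, 0, 0, 1, 0, 0, 0], [28, 0, 0, 0, 0, 0, 0], [25, 0, 0, 0, 0, 0, 0], [23, 0, 0, 0, 0, 0, 0], [21, 0, 0, 0, 0, 0, 0], [19, 0, 0, 0, 0, 0, 0], [15, 0, 0, 0, 0, 0, 0], [15, 0, 0, 0, 0, 0, 0]], grip_force=10)

```text
time_s: 4.25
tool_pos: [0.5764, -0.2418, 0.0255]
tool_rot: [180.0, 0.0, 101.2]
force: [0.6, -0.4, -0.1]
grip_width: 0.0194
```

Emit:
send_rows(plan=[[10, 0, 0, 0, 0, 0, 0], [10, 0, 0, 0, 0, 0, 0], [10, 0, 0, -2, 0, 0, 0], [10, 0, 0, -4, 0, 0, 0], [10, 0, 0, -8, 0, 0, 0], [10, 0, 0, -16, 0, 0, 0], [10, 0, 0, -24, 0, 0, 0], [10, 0, 0, -30, 0, 0, 0], [10, 0, 0, -30, 0, 0, 0], [10, 0, 0, -20, 0, 0, 0], [10, 0, 0, -10, 0, 0, 0], [10, 0, 0, 0, 0, 0, 0]], grip_force=35)

```text
time_s: 5.45
tool_pos: [0.5773, -0.2421, 0.1719]
tool_rot: [179.8, 0.1, 101.2]
force: [0.1, 0.1, -4.9]
grip_width: 0.019
```

```bash
python3 -c "
import numpy as np
t=np.radians(-5.37);d=np.array([-np.sin(t),np.cos(t)]);f=np.array([.5118,.0406])
for s in (-14,-14-12): print(f+d*s/1000)
from cell import env;o=env.get_obs();print(o['tool_pos'],o['tool_rot'],o['force'],o['wrist_torque'],o['grip_width'])"
python3 plan.py .5094 .0147 .125 84.63 10 10; python3 plan.py .5094 .0147 .165 84.63 10 10
```

```text
[0.51048978 0.02666144]
[0.50936674 0.01471411]
[ 0.57729878 -0.24214818  0.17193525] [1.79835189e+02 1.42319798e-01 1.01172922e+02] [ 0.063182    0.13247489 -4.87046491] [-0.03796441 -0.15281831  0.01842172] 0.018987576862656154
[[10.0, 26.5, -1.7, 4.6, 0.0003, 0.0002, 0.0289], [10.0, 26.5, -2.5, 4.6, 0.0003, 0.0002, 0.0289], [10.0, 26.4, -3.2, 4.6, 0.0003, 0.0002, 0.0289], [10.0, 26.3, -4.0, 4.6, 0.0003, 0.0002, 0.0289], [10.0, 26.1, -4.7, 4.6, 0.0003, 0.0002, 0.0289], [10.0, 26.0, -5.5, 4.7, 0.0003, 0.0002, 0.0289], [10.0, 25.8, -6.2, 4.7, 0.0003, 0.0002, 0.0289], [10.0, 25.6, -7.0, 4.7, 0.0003, 0.0002, 0.0289], [10.0, 25.4, -7.7, 4.7, 0.0003, 0.0002, 0.0289], [10.0, 25.2, -8.4, 4.7, 0.0003, 0.0002, 0.0289]]
[[10.0, 26.5, -1.7, 0.6, 0.0003, 0.0002, 0.0289], [10.0, 26.5, -2.5, 0.6, 0.0003, 0.0002, 0.0289], [10.0, 26.4, -3.2, 0.6, 0.0003, 0.0002, 0.0289], [10.0, 26.3, -4.0, 0.6, 0.0003, 0.0002, 0.0289], [10.0, 26.1, -4.7, 0.6, 0.0003, 0.0002, 0.0289], [10.0, 26.0, -5.5, 0.7, 0.0003, 0.0002, 0.0289], [10.0, 25.8, -6.2, 0.7, 0.0003, 0.0002, 0.0289], [10.0, 25.6, -7.0, 0.7, 0.0003, 0.0002, 0.0289], [10.0, 25.4, -7.7, 0.7, 0.0003, 0.0002, 0.0289], [10.0, 25.2, -8.4, 0.7, 0.0003, 0.0002, 0.0289]]
```

Emit:
send_rows(plan=[[10, 15, -1.7, 2, 0, 0, 0.029], [10, 26.5, -2.5, 5, 0, 0, 0.029], [10, 26.5, -3.2, 5, 0, 0, 0.029], [10, 26.5, -4, 5, 0, 0, 0.029], [10, 26, -4.7, 5, 0, 0, 0.029], [10, 26, -5.5, 5, 0, 0, 0.029], [10, 26, -6.2, 5, 0, 0, 0.029], [10, 25.6, -7, 5, 0, 0, 0.029], [10, 25.4, -7.7, 5, 0, 0, 0.029], [10, 16, -8.4, 5, 0, 0, 0.029], [10, 10, 0, 0, 0, 0, 0], [10, 0, 0, 0, 0, 0, 0]])

```text
time_s: 6.65
tool_pos: [0.5108, 0.0063, 0.1221]
tool_rot: [-180.0, -0.0, 84.7]
force: [0.1, -0.3, -4.2]
grip_width: 0.0192
```

```bash
python3 -c "
from h import *
o=env.get_obs();print(o['tool_pos'],o['tool_rot'],o['force'],o['wrist_torque'],o['grip_width'])
a=env.read_camera('scene')[:,:,::-1];b=env.read_camera('top')[:,:,::-1]
cv2.imwrite('pics/scene1.png',a);cv2.imwrite('pics/top1.png',b)
cv2.imwrite('pics/e.png',np.vstack([cv2.resize(x,None,fx=3.4,fy=3.4,interpolation=3) for x in (a[180:265,265:485],b[160:240,180:400])]))"
```

```text
[0.51080805 0.00629557 0.12208692] [-1.79965857e+02 -2.28694742e-02  8.47419651e+01] [ 0.14980452 -0.34150474 -4.22204519] [-0.062511   -0.12109922  0.00687929] 0.019226286840430297
```

View pics/e.png

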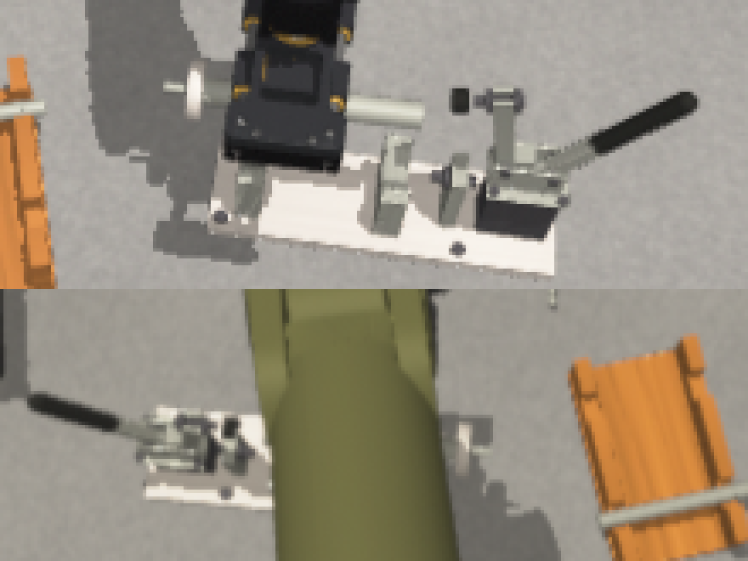

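Fifth image: the spindle hangs level over the fixture with its plain end at about (389, 213) in scene, short of the stop. The arm blocks the top camera. I'll fit the held spindle in scene to get its axial position and the camera's bias.

```bash
cat > fit2.py <<'E'
from h import *
from scipy.ndimage import map_coordinates
from scipy.optimize import minimize
o=env.get_obs(); t=o["tool_pos"]; H=t[2]+.0187; yaw=np.radians(o["tool_rot"][2]-90)
c="scene"; I=cv2.GaussianBlur(cv2.cvtColor(cv2.imread("pics/scene1.png"),6).astype(float),(0,0),.8)
G=np.hypot(cv2.Sobel(I,6,1,0),cv2.Sobel(I,6,0,1)); E=cal(c)[2]
d=np.array([-np.sin(yaw),np.cos(yaw),0]); ex=np.array([d[1],-d[0],0]); th=np.linspace(0,2*np.pi,60)[:,None]
base=np.array([t[0],t[1],H])
S=lambda P: map_coordinates(G,proj(c,P)[:,::-1].T,order=1).mean()
# lateral: journal part between hand and end
A=base+np.linspace(.045,.075,60)[:,None]*d
n=np.cross(d,A-E[:3,3]); n/=np.linalg.norm(n,axis=1)[:,None]
for name,f in(("lateral+x (mm)",lambda q:S(A+n*.01+q*ex)+S(A-n*.01+q*ex)),
  ("height (mm)",lambda q:S(A+n*.01+[0,0,q])+S(A-n*.01+[0,0,q])),
  ("plain end from TCP, minus 90",lambda q:S(base+(.09+q)*d+.01*(np.cos(th)*ex+np.sin(th)*[0,0,1]))),
  ("flange face -66",lambda q:S(base+(-.066+q)*d+.022*(np.cos(th)*ex+np.sin(th)*[0,0,1]))),
  ("flange back -76",lambda q:S(base+(-.076+q)*d+.022*(np.cos(th)*ex+np.sin(th)*[0,0,1])))):
    q=np.arange(-12,12.1,.5); v=np.array([f(a/1000) for a in q]); i=np.argsort(-v)[:4]; print(name,[(q[j],round(v[j])) for j in i])
# intensity profile along axis line (upper surface toward camera)
q=np.arange(60,110,2); P=base+q[:,None]/1000*d+np.array([.004,0,.008]); print([(int(a),int(b)) for a,b in zip(q,map_coordinates(I,proj(c,P)[:,::-1].T,order=1))])
q=np.arange(-110,-50,2); P=base+q[:,None]/1000*d+np.array([.004,0,.008]); print([(int(a),int(b)) for a,b in zip(q,map_coordinates(I,proj(c,P)[:,::-1].T,order=1))])
# stop screw profile in picture 0
I=cv2.cvtColor(cv2.imread("pics/scene0.png"),6).astype(float)
for f in([.5121,.0406,-.0938],):
    q=np.arange(60,112,2); P=pose(f,np.c_[0*q+.002,q/1000,0*q+.066]); print([(int(a),int(b)) for a,b in zip(q,map_coordinates(I,proj(c,P)[:,::-1].T,order=1))])
E
python3 fit2.py
```

```text
lateral+x (mm) [(np.float64(2.5), 245), (np.float64(2.0), 244), (np.float64(3.0), 243), (np.float64(3.5), 237)]
height (mm) [(np.float64(-3.5), 249), (np.float64(-4.0), 249), (np.float64(-4.5), 247), (np.float64(-3.0), 247)]
plain end from TCP, minus 90 [(np.float64(-5.0), 107), (np.float64(-5.5), 107), (np.float64(-4.5), 107), (np.float64(-4.0), 107)]
flange face -66 [(np.float64(6.0), 193), (np.float64(6.5), 191), (np.float64(5.5), 191), (np.float64(-3.0), 188)]
flange back -76 [(np.float64(7.0), 188), (np.float64(6.5), 187), (np.float64(7.5), 185), (np.float64(6.0), 183)]
[(60, 214), (62, 214), (64, 214), (66, 215), (68, 215), (70, 215), (72, 215), (74, 214), (76, 213), (78, 212), (80, 212), (82, 213), (84, 213), (86, 214), (88, 214), (90, 213), (92, 211), (94, 203), (96, 189), (98, 176), (100, 170), (102, 169), (104, 169), (106, 168), (108, 168)]
[(-110, 105), (-108, 105), (-106, 105), (-104, 106), (-102, 106), (-100, 106), (-98, 106), (-96, 106), (-94, 106), (-92, 106), (-90, 111), (-88, 122), (-86, 139), (-84, 153), (-82, 156), (-80, 156), (-78, 156), (-76, 155), (-74, 152), (-72, 158), (-70, 194), (-68, 224), (-66, 239), (-64, 240), (-62, 227), (-60, 193), (-58, 159), (-56, 140), (-54, 131), (-52, 129)]
[(60, 178), (62, 204), (64, 215), (66, 218), (68, 214), (70, 207), (72, 199), (74, 192), (76, 180), (78, 147), (80, 95), (82, 95), (84, 94), (86, 82), (88, 72), (90, 93), (92, 75), (94, 140), (96, 193), (98, 190), (100, 189), (102, 191), (104, 177), (106, 140), (108, 86), (110, 76)]
```

Measured from the TCP, the journal runs from -60 to +96 mm, so its length of 156 mm checks. The scene camera reads x about 2.5 mm high, and the stop screw end is at roughly fixture y = 78. I'll shift about +6 mm axially and -3.3 mm laterally, then descend to just above the Vs.

Emit:
send_rows(plan=[[10, 6, -3.3, 5, 0, 0, 0.004], [10, 0, 0, 15, 0, 0, 0], [10, 0, 0, 15, 0, 0, 0], [10, 0, 0, 12, 0, 0, 0], [10, 0, 0, 8, 0, 0, 0], [10, 0, 0, 5, 0, 0, 0], [10, 0, 0, 3, 0, 0, 0], [10, 0, 0, 0, 0, 0, 0], [10, 0, 0, 0, 0, 0, 0]])

```text
time_s: 7.65
tool_pos: [0.5087, 0.0112, 0.0599]
tool_rot: [180.0, 0.0, 84.3]
force: [0.0, -0.4, -4.6]
grip_width: 0.019
```

```bash
python3 -c "
from h import *
o=env.get_obs();print(o['tool_pos'],o['tool_rot'],o['force'],o['wrist_torque'],o['grip_width'])
a=env.read_camera('scene')[:,:,::-1]
cv2.imwrite('pics/scene2.png',a)
cv2.imwrite('pics/f.png',cv2.resize(a[190:270,290:430],None,fx=5.5,fy=5.5,interpolation=3))"
```

```text
[0.50874077 0.01117117 0.05994845] [1.79950184e+02 3.34861023e-03 8.43296582e+01] [ 0.03862465 -0.4323534  -4.62951708] [-0.01929797 -0.04861396  0.0165978 ] 0.01895334469187049
```

View pics/f.png

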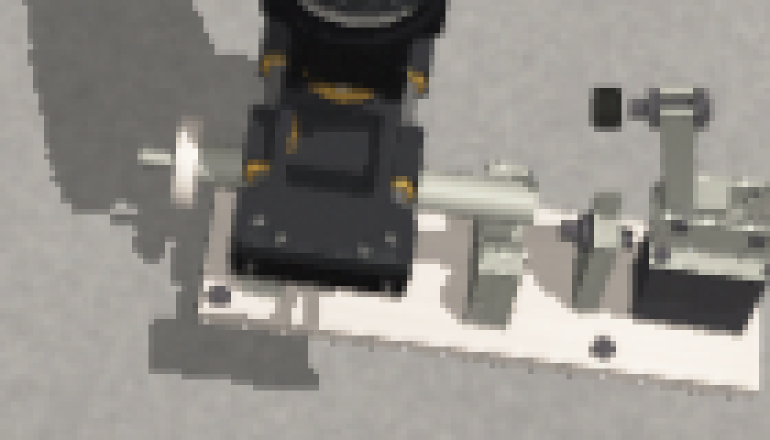

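Sixth image: the spindle is parallel to the Vs, hanging over both. Its end at about (537, 195) in the crop overhangs the V a little and is clear of the dark screw tip at about (565, 230).

Emit:
send_rows(plan=[[10, 0, -0.8, 2, 0, 0, -0.003], [10, 0, 0, 3, 0, 0, 0], [10, 0, 0, 3, 0, 0, 0], [10, 0, 0, 2, 0, 0, 0], [10, 0, 0, 1, 0, 0, 0], [10, 0, 0, 1, 0, 0, 0], [10, 0, 0, 0, 0, 0, 0], [10, 0, 0, 0, 0, 0, 0]])

```text
time_s: 8.5
tool_pos: [0.5076, 0.0112, 0.0476]
tool_rot: [180.0, 0.0, 84.5]
force: [-0.6, -1.3, -4.2]
grip_width: 0.0192
```

Emit:
send_rows(plan=[[10, 0, 0, 0.5, 0, 0, 0], [10, 0, 0, 0.5, 0, 0, 0], [10, 0, 0, 0.5, 0, 0, 0], [10, 0, 0, 0, 0, 0, 0]])

```text
time_s: 8.9
tool_pos: [0.5074, 0.0112, 0.046]
tool_rot: [-180.0, 0.0, 84.5]
force: [-0.2, 0.3, -4.4]
grip_width: 0.0187
```

Emit:
send_rows(plan=[[10, 0, 0, 0.4, 0, 0, 0], [10, 0, 0, 0.4, 0, 0, 0], [10, 0, 0, 0, 0, 0, 0]])

```text
time_s: 9.2
tool_pos: [0.5075, 0.0112, 0.0452]
tool_rot: [180.0, 0.0, 84.5]
force: [-0.1, 0.3, -4.3]
grip_width: 0.0188
```

Emit:
send_rows(plan=[[10, 0, 0, 0.3, 0, 0, 0], [10, 0, 0, 0.3, 0, 0, 0], [10, 0, 0, 0, 0, 0, 0]])

```text
time_s: 9.5
tool_pos: [0.5076, 0.0112, 0.0447]
tool_rot: [180.0, 0.0, 84.5]
force: [0.6, -0.2, -3.9]
grip_width: 0.0187
```

Emit:
send_rows(plan=[[10, 0, 0, 0.3, 0, 0, 0], [10, 0, 0, 0.3, 0, 0, 0], [10, 0, 0, 0, 0, 0, 0]])

```text
time_s: 9.8
tool_pos: [0.5077, 0.0112, 0.0441]
tool_rot: [180.0, -0.0, 84.5]
force: [-0.1, -0.0, -3.8]
grip_width: 0.0187
```

Emit:
send_rows(plan=[[10, 0, 0, 0.3, 0, 0, 0], [10, 0, 0, 0.2, 0, 0, 0], [10, 0, 0, 0, 0, 0, 0]])

```text
time_s: 10.1
tool_pos: [0.5077, 0.0112, 0.0436]
tool_rot: [180.0, -0.0, 84.5]
force: [0.5, 0.3, -3.8]
grip_width: 0.0191
```

Emit:
send_rows(plan=[[10, 0, 0, 0.2, 0, 0, 0], [10, 0, 0, 0.2, 0, 0, 0], [10, 0, 0, 0, 0, 0, 0]])

```text
time_s: 10.4
tool_pos: [0.5078, 0.0112, 0.0433]
tool_rot: [180.0, 0.0, 84.5]
force: [1.4, 0.3, -2.6]
grip_width: 0.0189
```

Emit:
send_rows(plan=[[10, 0, 0.3, 0.1, 0, 0, 0], [10, 0, 0.1, 0.1, 0, 0, 0], [10, 0, 0, 0, 0, 0, 0]])

```text
time_s: 10.7
tool_pos: [0.508, 0.0112, 0.043]
tool_rot: [180.0, 0.0, 84.5]
force: [2.4, 0.3, -2.3]
grip_width: 0.0192
```

Emit:
send_rows(plan=[[10, 0, 0, 0.2, 0, 0, 0], [10, 0, 0, 0.1, 0, 0, 0], [10, 0, 0, 0, 0, 0, 0]])

```text
time_s: 11.0
tool_pos: [0.5081, 0.0112, 0.0429]
tool_rot: [180.0, 0.0, 84.5]
force: [1.7, -0.2, -1.1]
grip_width: 0.0192
```

Emit:
send_rows(plan=[[10, 0, 0.3, 0.1, 0, 0, 0], [10, 0, 0.2, 0.1, 0, 0, 0], [10, 0, 0, 0, 0, 0, 0]])

```text
time_s: 11.3
tool_pos: [0.5084, 0.0112, 0.0427]
tool_rot: [-180.0, 0.0, 84.5]
force: [-1.6, -0.2, 2.6]
grip_width: 0.0192
```

Emit:
send_rows(plan=[[10, 0, 0, 0.2, 0, 0, 0], [10, 0, 0, 0.2, 0, 0, 0], [10, 0, 0, 0, 0, 0, 0]])

```text
time_s: 11.6
tool_pos: [0.5085, 0.0113, 0.0425]
tool_rot: [180.0, 0.0, 84.5]
force: [-1.2, 0.2, 5.8]
grip_width: 0.0189
```

```bash
python3 -c "
from cell import env
o=env.get_obs();print(o['tool_pos'],o['tool_rot'],o['force'],o['wrist_torque'],o['grip_width'])"
```

```text
[0.50853955 0.0112659  0.04251205] [1.79991387e+02 8.72083800e-03 8.44912256e+01] [-1.22950251  0.15874175  5.7585805 ] [ 0.09528521  0.24621316 -0.32209204] 0.018946141104692654
```

Emit:
send_rows(plan=[[10, 0, 0, 0, 0, 0, 0.004], [10, 0, 0, 0, 0, 0, 0], [10, 0, 0, 0, 0, 0, 0]])

```text
time_s: 11.9
tool_pos: [0.5086, 0.0113, 0.0424]
tool_rot: [180.0, 0.0, 84.3]
force: [-0.5, 0.2, 6.7]
grip_width: 0.0192
```

```bash
python3 -c "
from cell import env
o=env.get_obs();print(o['tool_pos'],o['tool_rot'],o['force'],o['wrist_torque'],o['grip_width'])"
```

```text
[0.50858291 0.01128682 0.04243728] [1.79984823e+02 3.62690530e-03 8.42694313e+01] [-0.46519183  0.16404544  6.74083639] [ 0.12735141  0.19995593 -0.25681951] 0.01916304564757709
```

Pressed home at about 11 N. The torque puts the contact centroid between the two Vs, so both carry load. Letting go gently.

Emit:
send_rows(plan=[[19, 0, 0, -0.2, 0, 0, 0], [20, 0, 0, 0, 0, 0, 0], [22, 0, 0, 0, 0, 0, 0], [25, 0, 0, 0, 0, 0, 0], [28, 0, 0, 0, 0, 0, 0], [30, 0, 0, 0, 0, 0, 0], [30, 0, 0, 0, 0, 0, 0], [30, 0, 0, 0, 0, 0, 0]], grip_force=8)

```text
time_s: 12.7
tool_pos: [0.5084, 0.0111, 0.0422]
tool_rot: [-180.0, 0.0, 84.3]
force: [0.5, -0.2, 0.8]
grip_width: 0.0295
```

```bash
python3 -c "
from h import *
o=env.get_obs();print(o['tool_pos'],o['tool_rot'],o['force'],o['wrist_torque'],o['grip_width'])
a=env.read_camera('scene')[:,:,::-1]
cv2.imwrite('pics/scene3.png',a)
cv2.imwrite('pics/g.png',cv2.resize(a[190:270,290:430],None,fx=5.5,fy=5.5,interpolation=3))"
```

```text
[0.50840515 0.011091   0.04220397] [-1.79999152e+02  5.10741669e-03  8.42676591e+01] [ 0.50133015 -0.17857406  0.78754922] [-0.00134575 -0.1094283   0.00455614] 0.0295360512295963
```

View pics/g.png

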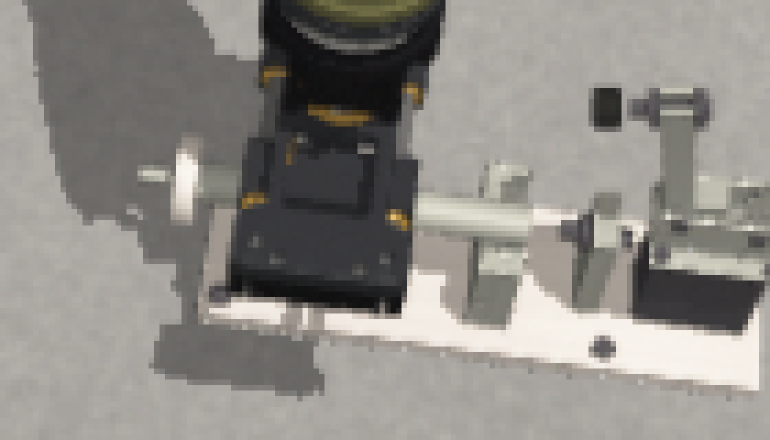

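Seventh image: the spindle is seated in both Vs, its end at about (531, 217) in the crop and the screw tip at about (562, 230), so the gap is 11–15 mm. I'll regrip lightly and slide.

Emit:
send_rows(plan=[[25, 0, 0, 0.1, 0, 0, 0], [22, 0, 0, 0, 0, 0, 0], [20, 0, 0, 0, 0, 0, 0], [17, 0, 0, 0, 0, 0, 0], [15, 0, 0, 0, 0, 0, 0], [15, 0, 0, 0, 0, 0, 0]], grip_force=8)

```text
time_s: 13.35
tool_pos: [0.5085, 0.0111, 0.0421]
tool_rot: [180.0, 0.0, 84.3]
force: [0.9, 0.7, -0.3]
grip_width: 0.0198
```

Emit:
send_rows(plan=[[15, 0.5, 0, 0, 0, 0, 0], [15, 0.7, 0, 0, 0, 0, 0], [15, 0.8, 0, 0, 0, 0, 0], [15, 0, 0, 0, 0, 0, 0]])

```text
time_s: 13.75
tool_pos: [0.5087, 0.0131, 0.0422]
tool_rot: [180.0, 0.0, 84.3]
force: [0.6, -0.8, -1.5]
grip_width: 0.0195
```

Emit:
send_rows(plan=[[15, 0.7, 0, 0, 0, 0, 0], [15, 0.7, 0, 0, 0, 0, 0], [15, 0.6, 0, 0, 0, 0, 0], [15, 0, 0, 0, 0, 0, 0]])

```text
time_s: 14.15
tool_pos: [0.5089, 0.0153, 0.0422]
tool_rot: [180.0, -0.0, 84.3]
force: [1.1, -1.3, 0.1]
grip_width: 0.0202
```

Emit:
send_rows(plan=[[15, 0.7, 0, 0, 0, 0, 0], [15, 0.7, 0, 0, 0, 0, 0], [15, 0.6, 0, 0, 0, 0, 0], [15, 0, 0, 0, 0, 0, 0]])

```text
time_s: 14.55
tool_pos: [0.5091, 0.0173, 0.0422]
tool_rot: [180.0, -0.0, 84.3]
force: [1.5, -1.4, -0.5]
grip_width: 0.0198
```

Emit:
send_rows(plan=[[15, 0.5, 0, 0, 0, 0, 0], [15, 0.5, 0, 0, 0, 0, 0], [15, 0.5, 0, 0, 0, 0, 0], [15, 0, 0, 0, 0, 0, 0]])

```text
time_s: 14.95
tool_pos: [0.5092, 0.0187, 0.0421]
tool_rot: [180.0, -0.0, 84.3]
force: [1.6, -0.6, -0.0]
grip_width: 0.0193
```

Emit:
send_rows(plan=[[15, 0.4, 0, 0, 0, 0, 0], [15, 0.4, 0, 0, 0, 0, 0], [15, 0, 0, 0, 0, 0, 0]])

```text
time_s: 15.25
tool_pos: [0.5093, 0.0195, 0.0422]
tool_rot: [180.0, -0.0, 84.3]
force: [1.3, -0.8, -1.2]
grip_width: 0.0194
```

Emit:
send_rows(plan=[[15, 0.4, 0, 0, 0, 0, 0], [15, 0.4, 0, 0, 0, 0, 0], [15, 0, 0, 0, 0, 0, 0]])

```text
time_s: 15.55
tool_pos: [0.5094, 0.0203, 0.0422]
tool_rot: [180.0, 0.0, 84.3]
force: [1.4, -1.1, -1.0]
grip_width: 0.02
```

Emit:
send_rows(plan=[[15, 0.4, 0, 0, 0, 0, 0], [15, 0.4, 0, 0, 0, 0, 0], [15, 0, 0, 0, 0, 0, 0]])

```text
time_s: 15.85
tool_pos: [0.5095, 0.021, 0.0421]
tool_rot: [180.0, -0.0, 84.3]
force: [1.7, -1.7, -0.3]
grip_width: 0.0196
```

Emit:
send_rows(plan=[[15, 0.3, 0, 0, 0, 0, 0], [15, 0.3, 0, 0, 0, 0, 0], [15, 0, 0, 0, 0, 0, 0]])

```text
time_s: 16.15
tool_pos: [0.5095, 0.0216, 0.0422]
tool_rot: [180.0, 0.0, 84.3]
force: [1.4, -1.1, -0.2]
grip_width: 0.0199
```

Emit:
send_rows(plan=[[15, 0.3, 0, 0, 0, 0, 0], [15, 0.3, 0, 0, 0, 0, 0], [15, 0, 0, 0, 0, 0, 0]])

```text
time_s: 16.45
tool_pos: [0.5096, 0.0222, 0.0422]
tool_rot: [180.0, -0.0, 84.3]
force: [1.3, -0.9, -0.9]
grip_width: 0.0192
```

Emit:
send_rows(plan=[[15, 0.3, 0, 0, 0, 0, 0], [15, 0.3, 0, 0, 0, 0, 0], [15, 0, 0, 0, 0, 0, 0]])

```text
time_s: 16.75
tool_pos: [0.5096, 0.0228, 0.0421]
tool_rot: [180.0, 0.0, 84.3]
force: [2.8, -1.5, -0.3]
grip_width: 0.0199
```

Emit:
send_rows(plan=[[15, 0.3, 0, 0, 0, 0, 0], [15, 0.3, 0, 0, 0, 0, 0], [15, 0, 0, 0, 0, 0, 0]])

```text
time_s: 17.05
tool_pos: [0.5097, 0.0234, 0.0422]
tool_rot: [180.0, 0.0, 84.3]
force: [3.2, -0.9, 0.3]
grip_width: 0.0193
```

Emit:
send_rows(plan=[[15, 0.3, 0, 0, 0, 0, 0], [15, 0.3, 0, 0, 0, 0, 0], [15, 0, 0, 0, 0, 0, 0]])

```text
time_s: 17.35
tool_pos: [0.5098, 0.024, 0.0422]
tool_rot: [180.0, 0.0, 84.3]
force: [3.1, -0.8, -0.3]
grip_width: 0.0194
```

Emit:
send_rows(plan=[[15, 0.3, 0.3, 0, 0, 0, 0], [15, 0.3, 0, 0, 0, 0, 0], [15, 0, 0, 0, 0, 0, 0]])

```text
time_s: 17.65
tool_pos: [0.5098, 0.0245, 0.0421]
tool_rot: [-180.0, 0.0, 84.3]
force: [1.1, -1.8, 1.6]
grip_width: 0.0197
```

Emit:
send_rows(plan=[[15, 0.3, 0, 0, 0, 0, 0], [15, 0.3, 0, 0, 0, 0, 0], [15, 0, 0, 0, 0, 0, 0]])

```text
time_s: 17.95
tool_pos: [0.5099, 0.0251, 0.0421]
tool_rot: [-180.0, 0.0, 84.3]
force: [0.2, -2.7, 1.2]
grip_width: 0.0196
```

```bash
python3 -c "
from h import *
o=env.get_obs();print(o['tool_pos'],o['tool_rot'],o['force'],o['wrist_torque'],o['grip_width'])
a=env.read_camera('scene')[:,:,::-1]
cv2.imwrite('pics/scene4.png',a)
cv2.imwrite('pics/i.png',cv2.resize(a[205:255,355:425],None,fx=8,fy=8,interpolation=3))"
```

```text
[0.50987715 0.02513925 0.04208456] [-1.79972249e+02  1.16745608e-02  8.42712999e+01] [ 0.17072812 -2.69954666  1.20820059] [-0.41090362 -0.25389498  0.02425442] 0.019576795060152176
```

View pics/i.png

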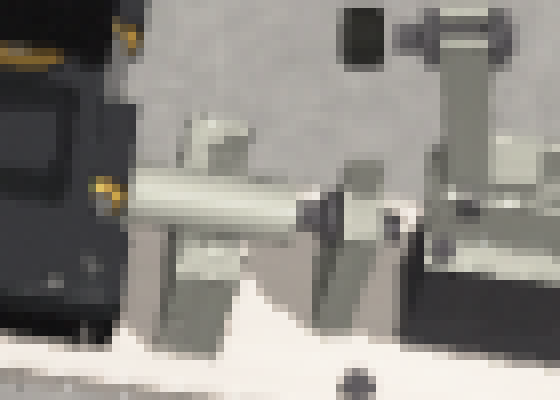

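Eighth image: the spindle end meets the dark screw tip at about (298, 212) in the crop, and the axial force has risen from about 1 to 2.7 N. One small step will confirm it.

Emit:
send_rows(plan=[[15, 0.2, 0, 0, 0, 0, 0], [15, 0, 0, 0, 0, 0, 0]])

```text
time_s: 18.2
tool_pos: [0.5099, 0.0253, 0.0421]
tool_rot: [-180.0, 0.0, 84.3]
force: [0.2, -1.0, 3.0]
grip_width: 0.0194
```

Emit:
send_rows(plan=[[15, 0.2, 0, 0, 0, 0, 0], [15, 0.2, 0, 0, 0, 0, 0], [15, 0, 0, 0, 0, 0, 0]])

```text
time_s: 18.5
tool_pos: [0.5099, 0.0256, 0.0421]
tool_rot: [-180.0, 0.0, 84.3]
force: [-0.9, -2.5, 2.7]
grip_width: 0.0198
```

Emit:
send_rows(plan=[[15, 0.2, 0, -0.2, 0, 0, 0], [15, 0.2, 0, 0, 0, 0, 0], [15, 0, 0, 0, 0, 0, 0]])

```text
time_s: 18.8
tool_pos: [0.51, 0.0257, 0.0421]
tool_rot: [-180.0, 0.0, 84.3]
force: [0.6, -3.7, 2.1]
grip_width: 0.0195
```

Emit:
send_rows(plan=[[15, 0.2, 0, 0, 0, 0, 0], [15, 0.2, 0, 0, 0, 0, 0], [15, 0, 0, 0, 0, 0, 0]])

```text
time_s: 19.1
tool_pos: [0.51, 0.0258, 0.0421]
tool_rot: [-180.0, 0.1, 84.2]
force: [-0.9, -5.4, 1.4]
grip_width: 0.0196
```

Emit:
send_rows(plan=[[15, 0.2, 0, 0, 0, 0, 0], [15, 0.2, 0, 0, 0, 0, 0], [15, 0, 0, 0, 0, 0, 0]])

```text
time_s: 19.4
tool_pos: [0.51, 0.0258, 0.0421]
tool_rot: [-180.0, 0.1, 84.2]
force: [-0.1, -6.6, 1.2]
grip_width: 0.0194
```

Firm stop: the position has stalled at y = 0.0258 and the axial force has risen to about 6 N. Easing back slightly, then letting go and rising.

Emit:
send_rows(plan=[[15, -0.3, 0, 0, 0, 0, 0], [19, 0, 0, 0, 0, 0, 0], [21, 0, 0, 0, 0, 0, 0], [24, 0, 0, 0, 0, 0, 0], [30, 0, 0, 0, 0, 0, 0], [36, 0, 0, 0, 0, 0, 0], [40, 0, 0, 0, 0, 0, 0], [40, 0, 0, 0, 0, 0, 0]])

```text
time_s: 20.2
tool_pos: [0.5103, 0.0268, 0.0423]
tool_rot: [-180.0, -0.0, 84.3]
force: [-0.6, -0.5, -0.7]
grip_width: 0.0387
```

Emit:
send_rows(plan=[[40, 0, 0, -3, 0, 0, 0], [40, 0, 0, -10, 0, 0, 0], [40, 0, 0, -25, 0, 0, 0], [40, 0, 0, -40, 0, 0, 0], [40, 0, 0, -45, 0, 0, 0], [40, 0, 0, -45, 0, 0, 0], [20, 0, 0, -35, 0, 0, 0], [0, 0, 0, -10, 0, 0, 0], [0, 0, 0, 0, 0, 0, 0]])

```text
time_s: 21.1
tool_pos: [0.5112, 0.0269, 0.2576]
tool_rot: [179.8, 0.0, 84.3]
force: [0.5, 0.6, -0.1]
grip_width: 0.0235
```

Run:
```python
from h import *
o=env.get_obs();print(o['tool_pos'],o['tool_rot'],o['force'],o['grip_width'],o['qpos'])
# fixture axis: seated TCP lateral calibrates x:  axis passes (.5100,.0258)
yaw=np.radians(-5.7); d=np.array([-np.sin(yaw),np.cos(yaw)])
f=np.array([.5100,.0258])+d*((.0403-.0258)/d[1]); print("fixture",f,"predicted stop end y, TCP fix y",-.0145)
for a in (57,45,30,15,0):
    y=.163+.105*np.cos(np.radians(a)); z=.096+.105*np.sin(np.radians(a)); print(a,f+d*y,z)
for c in("top","scene"):
    im=env.read_camera(c)
    for r in env.regions_of(c,"clamp_handle")[:2]:
        v,u=np.nonzero(r["region"]); print(c,r["confidence"],r["rect"])
    for a in(0,):
        P=np.array([[*(f+d*(.163+l*np.cos(np.radians(57)))),.096+l*np.sin(np.radians(57))] for l in(0,.037,.105,.125)]); print(c,proj(c,P).round(1).tolist())
cv2.imwrite('pics/top5.png',env.read_camera("top")[:,:,::-1])
```

```text
[0.51124208 0.02687274 0.25755013] [1.79761442e+02 2.17588219e-02 8.42772683e+01] [ 0.54619893  0.57760934 -0.14955744] 0.02351136612681154 [ 33.00766686   2.28057436 -39.73542394  98.39940625   1.55564912
  79.62182034 -12.70248228]
fixture [0.51144729 0.0403    ] predicted stop end y, TCP fix y -0.0145
57 [0.53331622 0.2593984 ] 0.1840604096342695
45 [0.53501053 0.27637316] 0.17024621202458748
30 [0.53666782 0.29297712] 0.1485
15 [0.53770964 0.30341479] 0.12317599973576468
0 [0.53806499 0.30697489] 0.096
top 0.69 [187.9, 187.7, 228.7, 208.9]
top [[224.2, 202.0], [214.3, 199.1], [194.5, 193.3], [188.2, 191.4]]
scene 0.67 [424.6, 206.3, 470.2, 237.3]
scene [[427.7, 228.3], [439.3, 222.7], [462.4, 211.7], [469.8, 208.2]]
```

Both cameras confirm the handle's predicted position. Moving above the handle with the fingers shut.

Emit:
send_rows(plan=[[0, 20, -1, 0, 0, 0, 0], [0, 40, 0, 0, 0, 0, 0], [0, 40, 0, 0, 0, 0, 0], [0, 40, 0, 0, 0, 0, 0], [0, 40, 0, 0, 0, 0, 0], [0, 27, 0, 0, 0, 0, 0], [0, 10, 0, 0, 0, 0, 0], [0, 0, 0, 20, 0, 0, 0], [0, 0, 0, 20, 0, 0, 0], [0, 0, 0, 15, 0, 0, 0], [0, 0, 0, 5, 0, 0, 0], [0, 0, 0, 0, 0, 0, 0]])

```text
time_s: 22.55
tool_pos: [0.5306, 0.2417, 0.1945]
tool_rot: [-179.9, 0.1, 84.2]
force: [-0.5, -0.2, 0.3]
grip_width: 0.0007
```

```bash
cat > w.py <<'E'
from h import *
o=env.get_obs();print(o['tool_pos'],o['tool_rot'],o['force'],o['grip_width'])
yaw=np.radians(-5.7); d=np.array([-np.sin(yaw),np.cos(yaw)]); e=np.array([d[1],-d[0]])
p=o['tool_pos'][:2]-np.array([.5100,.0258]); print("fixture y",-14.5+1000*p@d,"lat",1000*p@e,"z",o['tool_pos'][2]*1000)
E
python3 w.py
```

```text
[0.5306368  0.24170834 0.19445292] [-1.79911833e+02  6.01183073e-02  8.42243131e+01] [-0.52571836 -0.20160348  0.29799055] 0.0006789021440622227
fixture y 202.3904358396357 lat -0.9092035431639971 z 194.45291682317668
```

Emit:
send_rows(plan=[[0, 0.8, 0.9, 3, 0, 0, 0], [0, 0.8, 0, 3.1, 0, 0, 0], [0, 3, 0, 2.2, 0, 0, 0], [0, 3, 0, 2.2, 0, 0, 0], [0, 3, 0, 2.1, 0, 0, 0], [0, 3, 0, 2, 0, 0, 0], [0, 3, 0, 2, 0, 0, 0], [0, 3, 0, 2, 0, 0, 0]])

```text
time_s: 23.35
tool_pos: [0.5337, 0.2623, 0.1764]
tool_rot: [-180.0, 0.0, 84.3]
force: [-0.0, -0.4, -0.5]
grip_width: 0.0005
```

```bash
python3 w.py
python3 - <<'E'
from h import *
for c in("top","scene"):
    env.read_camera(c)
    for r in env.regions_of(c,"clamp_handle")[:2]: print(c,r["confidence"],r["rect"])
E
```

```text
[0.53370063 0.26226531 0.17641622] [-1.79986341e+02  1.87035933e-02  8.42788505e+01] [-0.04333138 -0.37880036 -0.45911207] 0.0005473305935335021
fixture y 223.15006608460348 lat 0.09776485935863022 z 176.41621615351784
top 0.53 [198.8, 193.7, 229.6, 208.9]
scene 0.66 [421.6, 215.2, 461.1, 233.0]
scene 0.51 [319.7, 295.1, 342.2, 326.2]
```

Emit:
send_rows(plan=[[0, 2.9, 0, 3.6, 0, 0, 0], [0, 2.9, 0, 3.6, 0, 0, 0], [0, 2.9, 0, 3.6, 0, 0, 0], [0, 2.9, 0, 3.6, 0, 0, 0]])

```text
time_s: 23.95
tool_pos: [0.5349, 0.2739, 0.1619]
tool_rot: [-180.0, 0.0, 84.3]
force: [0.6, 0.4, 0.5]
grip_width: 0.0006
```

```bash
python3 w.py
python3 - <<'E'
from h import *
a=env.read_camera("scene")[:,:,::-1]; b=env.read_camera("top")[:,:,::-1]
cv2.imwrite('pics/k.png',np.hstack([cv2.resize(x,None,fx=3.5,fy=3.5,interpolation=3) for x in(a[150:270,370:490],b[150:270,170:275])]))
E
```

```text
[0.53491605 0.27390051 0.16187645] [-1.79991482e+02  5.67830278e-04  8.42769415e+01] [0.57992511 0.41592454 0.46172923] 0.0005549588903516957
fixture y 234.84845372089734 lat 0.15157110599978552 z 161.87645254324653
```

View pics/k.png

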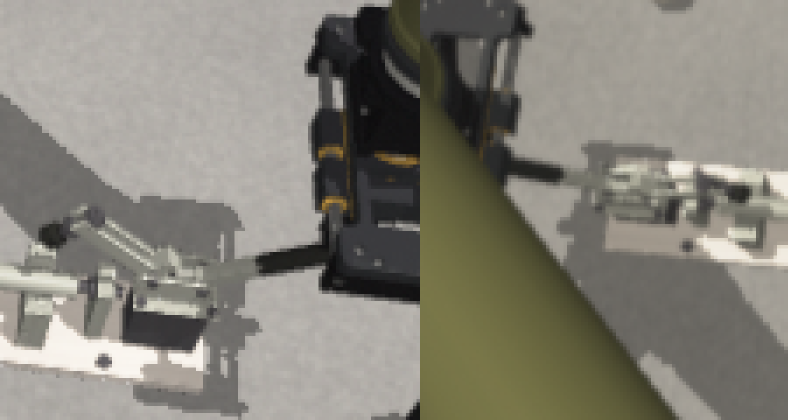

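Ninth image: the handle follows the fingers and the clamp arm is coming down over the V. Continuing the arc.

Emit:
send_rows(plan=[[0, 2.8, 0, 3.3, 0, 0, 0], [0, 2.8, 0, 3.3, 0, 0, 0], [0, 2.1, 0, 4.1, 0, 0, 0], [0, 2.1, 0, 4.1, 0, 0, 0], [0, 2.1, 0, 4.1, 0, 0, 0], [0, 2, 0, 4.1, 0, 0, 0], [0, 2, 0, 4.1, 0, 0, 0], [0, 2, 0, 4.1, 0, 0, 0]])

```text
time_s: 24.85
tool_pos: [0.5367, 0.2914, 0.1307]
tool_rot: [-180.0, 0.0, 84.3]
force: [0.8, -0.5, -0.6]
grip_width: 0.0007
```

Emit:
send_rows(plan=[[0, 1, 0, 3, 0, 0, 0], [0, 1, 0, 3, 0, 0, 0], [0, 1, 0, 3, 0, 0, 0], [0, 0.8, 0, 3, 0, 0, 0], [0, 0.5, 0, 3, 0, 0, 0], [0, 0, 0, 0, 0, 0, 0]])

```text
time_s: 25.45
tool_pos: [0.5371, 0.2957, 0.1157]
tool_rot: [-180.0, 0.0, 84.3]
force: [0.6, -0.7, 0.7]
grip_width: 0.0001
```

```bash
python3 w.py
```

```text
[0.53710872 0.29567006 0.11565191] [-1.79987000e+02  3.85340395e-03  8.42696326e+01] [ 0.57494073 -0.71860323  0.65462353] 7.897438984587498e-05
fixture y 256.7281349971999 lat 0.17125408024592303 z 115.65190834921886
```

Emit:
send_rows(plan=[[0, 0.2, 0, 1.5, 0, 0, 0], [0, 0.2, 0, 1.5, 0, 0, 0], [0, 0.2, 0, 1.5, 0, 0, 0], [0, 0, 0, 1.5, 0, 0, 0], [0, 0, 0, 0, 0, 0, 0]])

```text
time_s: 25.95
tool_pos: [0.5372, 0.2966, 0.1099]
tool_rot: [180.0, -0.0, 84.3]
force: [-0.0, 1.2, 0.5]
grip_width: 0.0008
```

Emit:
send_rows(plan=[[0, 0, 0, 1.2, 0, 0, 0], [0, 0, 0, 1.2, 0, 0, 0], [0, 0, 0, 1.2, 0, 0, 0], [0, 0, 0, 0, 0, 0, 0]])

```text
time_s: 26.35
tool_pos: [0.5371, 0.2962, 0.1062]
tool_rot: [-180.0, 0.0, 84.3]
force: [-0.6, 0.3, 0.9]
grip_width: 0.0006
```

Emit:
send_rows(plan=[[0, 0, 0, 0.8, 0, 0, 0], [0, 0, 0, 0.8, 0, 0, 0], [0, 0, 0, 0, 0, 0, 0]])

```text
time_s: 26.65
tool_pos: [0.5371, 0.2961, 0.1047]
tool_rot: [-180.0, 0.0, 84.3]
force: [0.6, -0.1, -0.4]
grip_width: 0.0009
```

Emit:
send_rows(plan=[[0, 0, 0, 0.5, 0, 0, 0], [0, 0, 0, 0.5, 0, 0, 0]])

```text
time_s: 26.85
tool_pos: [0.5372, 0.2961, 0.1044]
tool_rot: [180.0, 0.0, 84.3]
force: [-2.6, -1.2, 6.4]
grip_width: 0.0004
```

Emit:
send_rows(plan=[[0, 0, 0, 0.4, 0, 0, 0], [0, 0, 0, 0.4, 0, 0, 0]])

```text
time_s: 27.05
tool_pos: [0.5372, 0.2961, 0.1043]
tool_rot: [180.0, 0.0, 84.3]
force: [-2.9, -2.0, 9.6]
grip_width: 0.0004
```

Emit:
send_rows(plan=[[0, 0, 0, 0.4, 0, 0, 0], [0, 0, 0, 0.4, 0, 0, 0]])

```text
time_s: 27.25
tool_pos: [0.5373, 0.2961, 0.1042]
tool_rot: [180.0, 0.1, 84.3]
force: [-4.9, -3.1, 14.8]
grip_width: 0.0006
```

Hard stop at z = 104.2 mm, where a level handle should be: the clamp is closed. Retreating and checking.

Emit:
send_rows(plan=[[0, 0, 0, -1, 0, 0, 0], [0, 0, 0, -5, 0, 0, 0], [0, 0, 0, -25, 0, 0, 0], [0, 0, 0, -40, 0, 0, 0], [0, 0, 0, -40, 0, 0, 0], [0, 45, 0, -20, 0, 0, 0], [0, 45, 0, -10, 0, 0, 0], [0, 45, 0, 0, 0, 0, 0], [0, 20, 0, 0, 0, 0, 0], [0, 0, 0, 0, 0, 0, 0], [0, 0, 0, 0, 0, 0, 0]])

```text
time_s: 28.35
tool_pos: [0.5525, 0.4505, 0.2426]
tool_rot: [-180.0, 0.1, 84.3]
force: [-0.2, -0.9, -0.3]
grip_width: 0.0004
```

```bash
python3 w.py
python3 - <<'E'
from h import *
a=env.read_camera("scene")[:,:,::-1]; b=env.read_camera("top")[:,:,::-1]
cv2.imwrite('pics/scene6.png',a);cv2.imwrite('pics/top6.png',b)
cv2.imwrite('pics/m.png',np.vstack([cv2.resize(x,None,fx=4.2,fy=4.2,interpolation=3) for x in(a[195:268,300:485],b[180:235,170:355])]))
d=lambda n,x:cv2.absdiff(cv2.imread(f'pics/{n}0.png'),x).max(2)>60
m=d('scene',a); print("scene changed boxes",[s[:5].tolist() for s in cv2.connectedComponentsWithStats(m.astype(np.uint8))[2][1:] if s[4]>25])
m=d('top',b); print("top changed boxes",[s[:5].tolist() for s in cv2.connectedComponentsWithStats(m.astype(np.uint8))[2][1:] if s[4]>25])
E
```

```text
[0.55247704 0.45052895 0.24262778] [-1.79962521e+02  5.33748817e-02  8.43163838e+01] [-0.21137331 -0.93017373 -0.31105243] 0.0004325398846610781
fixture y 412.34771677033393 lat 0.08303932418789373 z 242.62778381475377
scene changed boxes [[71, 0, 94, 109, 4183], [316, 0, 23, 32, 409], [349, 0, 38, 38, 598], [484, 0, 156, 52, 3286], [177, 77, 150, 34, 2337], [294, 107, 164, 114, 3001], [585, 123, 48, 39, 606], [301, 142, 11, 9, 34], [622, 158, 18, 13, 115], [571, 194, 9, 5, 27], [558, 198, 73, 31, 1570], [398, 206, 5, 8, 38], [439, 207, 31, 18, 178], [443, 210, 58, 59, 1482], [328, 217, 7, 17, 56], [381, 217, 8, 6, 30], [378, 224, 14, 9, 62], [322, 226, 5, 12, 42], [343, 227, 29, 13, 237], [427, 226, 11, 4, 31], [232, 240, 47, 15, 413], [429, 242, 29, 8, 110], [220, 245, 4, 11, 34]]
top changed boxes [[0, 96, 301, 304, 25691], [349, 185, 39, 16, 328], [189, 191, 36, 14, 169], [181, 196, 27, 8, 118], [231, 196, 13, 10, 70], [245, 197, 5, 7, 28], [253, 203, 13, 9, 64], [272, 211, 25, 8, 153], [112, 263, 11, 12, 80], [435, 321, 205, 79, 7235], [286, 353, 8, 10, 51], [629, 360, 11, 27, 127], [338, 396, 25, 4, 49]]
```

View pics/m.png

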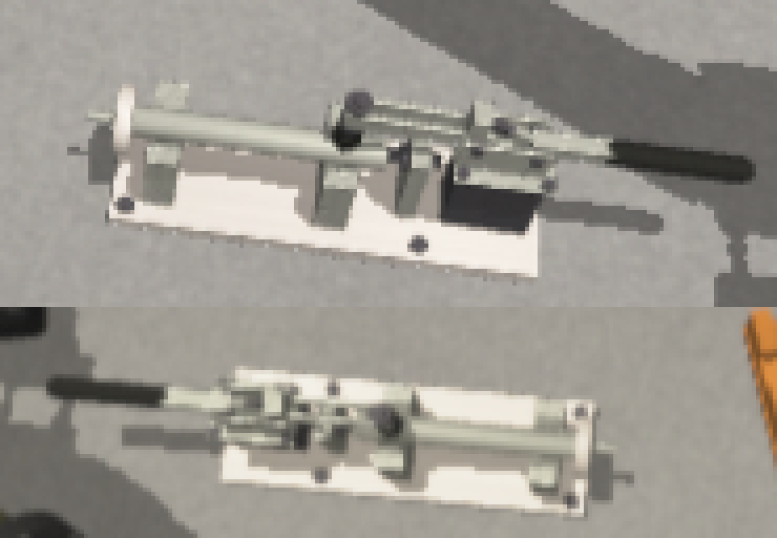

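Tenth image: the spindle lies in both Vs with its end against the dark screw (crop ~(388, 155)). The tip is down on the journal over the V, and the handle is level. Handing in.

```bash
python3 -c "
from cell import env
print(env.sign_off())"
```

```text
the job is handed in; nothing more can be done
None
```

The spindle is held down in both V-blocks with its plain end against the stop screw, and the toggle clamp is fully closed. I handed the job in at about 28.5 s, with the arm clear of everything.

- **Placing:** I lowered it about 11 mm short of the stop, pressed it home with about 11 N and let go. The wrist torque indicated that both Vs were carrying load.
- **Sliding:** I regripped lightly and slid it until it stopped moving. The axial force had risen from about 1 N to about 6.6 N by then.
- **Clamping:** I pushed the handle down to a hard stop. The fingertips were at z = 104.2 mm, against 104 mm expected for a level handle, with at most about 15 N.
- **Last checks:** The final pictures show both Vs filled, the end on the screw, the tip on the journal over the V and the handle level. I saw no sign that the other things had moved. That rests on comparing before and after images, where shadows and the arm also changed.
- **Disagreements:**
  - The two cameras differed by about 4 mm on the fixture's sideways position. I settled that by feel while lowering.
  - Whether the end still touches the screw after I let go was judged from pictures only, relying on the clamp drawing the spindle towards the stop.

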